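Stopper the oil bottle and hold it up off the bench

ROBOT

A 6-joint arm with a two-finger parallel gripper is mounted at the origin on a cart in front of the work surface, level with it; the furniture and walls round the work are solid. World frame = base frame: x ahead of the robot, y to its left, z up, the work surface at z = 0. Lengths are in m, angles in rad, forces in N, time in s.
With the tool pointing down it reaches from about 0.35 to 0.875 m from the base axis. Payload 4.2 kg.
Tool frame: the origin (TCP) lies at the centre of the arm's flange, where the gripper is bolted on; the fingertips stand 182 mm ahead of it and the grasp point (between the pads) lies 164 mm ahead of it; z points along the fingers, y is the line along which they close (so a half turn about z gives the same grasp; the last joint's range is limited). The gripper opens to 87 mm and grips with 3 to 60 N. Pads are 19 mm wide; open, the fingers measure 117 mm over their backs; the gripper's body (75 mm by 190 mm) begins 51 mm behind the grasp point.
Start: joints at [-0.935, 0.385, 0.008, 0, -1.194, -0.259], TCP at [0.23, -0.581, 0.405] pointing down, gripper open.
Joint ranges: [-3.14, 3.14], [-1.21, 2.06], [-1.07, 1.41], [-3.16, 2.05], [-2.99, -0.16], [-3.1, 3.1]. Speed limits (rad/s): [2.79, 2.79, 3.14, 3.14, 3.14, 3.14].

INTERFACE

Orientations are given as a unit quaternion [x, y, z, w].
In Python, from rig import arm, gripper_open, gripper_close, kin, vision, order, outline_of, telemetry gives the robot as it stands. Calls block until the motion is done:
- arm.move_pose(position, orientation): joint-space move of the TCP to a pose.
- arm.movel(position, orientation=None, max_speed=0.15, threshold=None): straight line of the TCP; orientation=None keeps the orientation; max_speed is the mean speed in m/s. With threshold (N) it stops when the force on the tool has changed by that much, and returns True; else False.
- arm.movej(angles): joint-space move.
- gripper_open() and gripper_close(grasp_force=None): open the fingers fully, or close them until they stop; grasp_force is the grip in N (None keeps the last).
- arm.sleep(seconds).
- kin.solve_ik(position, orientation): joint angles nearest the present ones, or None.
- vision.get_image(name): name is "scene" or "side" or "wrist"; returns the picture (480x640x3 uint8, blue, green, red); there is no depth.
- vision.camera_info(name): a dict with "K" (3x3 intrinsics, pixels), "position" and "orientation" of the camera in the world; the wrist camera has in their place "tool_from_camera" (4x4, takes a point from camera to tool coordinates, whose origin is the TCP and whose axes are the flange's). Camera axes: x right, y down, z forward; pixel columns grow to the right and rows downward; lengths in m; the calibration is good to about 2 mm. A picture is of the moment at which its call begins: read the wrist's pose just before it. camera_info takes no time and is no camera call.
A pose or a line that the arm cannot do raises arm.IKError and nothing moves.
- order.finish_job(): hands the job in; it is judged then, once.
Trained networks look in the newest picture that a camera, given by its name, has taken for a name from the list of things; names that differ only in an ending like _2 or _b are one class to them, and where a whole thing is asked for, a point or a joint stands for the part that bears it (a point fixed in the world has none). Each returns a list of dicts, best first, with "p" (0 to 1); they miss things now and then, are a little off and sometimes report something else, mostly with a low value. They report only what shows in the picture. A call takes as long as a camera call. They do not tell look-alikes from the thing itself.
- outline_of(query, camera): "pixels" (480x640 bool, what is visible of it) and "position" ([column, row] in pixels, amid what is visible of it).
Readings, each from a call of its own:
- telemetry.get_clock(): time.
- telemetry.get_joint_positions(): joint angles.
- telemetry.get_joint_velocities(): joint speeds.
- telemetry.get_joint_efforts(): joint torques, N m.
- telemetry.get_tcp_pos(): TCP position.
- telemetry.get_tool_rot(): TCP orientation.
- telemetry.get_ft_force(): force on the tool from outside, world axes, zero at the start.
- telemetry.get_moment(): the same for the moment, N m.
- telemetry.get_width(): opening from 0.0 (shut) to 1.0 (fully open).
- telemetry.get_finger_force(): force on a finger pad.
Only numpy, scipy, OpenCV 4.12 (cv2) and the standard library are available. Lean on these libraries where they do the work, as an engineer would, in place of code of your own. Each camera call takes 0.05 s, during which the arm holds its last target. There are 200 camera calls.

TASK

Put the wooden stopper that fits (the smaller of the two) fully home in the neck of the empty aluminium bottle while the bottle stands on the bench, then lift the stoppered bottle at least ten centimetres clear of the bench (its neck is the handy place to grip) and keep it there steady and upright, so that the bench under it can be wiped. Finish while still holding it in the air. Never tip the bottle; leave the larger stopper, the mug, the tin of screws and the tape measure where they are.

Things in the scene. Friction and masses are not known exactly. Their poses are not given: they have to be found in the camera images.
- bottle: Empty aluminium bottle, 150 mm tall, loose, upright on the bench, 0.18 to 0.35 kg. Origin: centre of its underside, z up. Round body 64 mm wide up to 92 mm, shoulder from 92 to 116 mm, straight round neck 40 mm in outer width from 116 mm to the rim at 150 mm. The neck's round bore is 30 mm wide and opens into the hollow body.
- bottle_rim (a point): Centre of the bottle's mouth, 150 mm above the bottle's underside, at the level of the rim.
- stopper: The stopper that fits: turned wood, 51 mm tall, 30 g, loose, upright in a bored stand, collar on the stand's top. Origin: centre of its foot, z up its axis. Shank tapers from 26 mm wide at 28 mm up to 16 mm at the foot; round collar 36 mm wide from 28 to 33 mm; round knob 22 mm wide from 33 to 51 mm. Fully home, the collar lies on the rim and the knob's top is 23 mm above the rim.
- stopper_knob (a point): Centre of the top face of the smaller stopper's knob, 51 mm above its foot.
- big_stopper: The larger stopper, of the same wood and form and knob, but shank 28 to 38 mm wide and collar 48 mm wide: too wide for the bottle; leave it. Origin: centre of its foot.
- stand_a: Square wooden block 72 x 72 x 42 mm, fixed to the bench, bored 30 mm wide from the top; the smaller stopper stands in it. Origin: centre of the underside.
- stand_b: The same block bored 42 mm wide; the larger stopper stands in it. Origin: centre of the underside.
- mug: White mug, 95 mm tall, 92 mm wide plus handle: leave alone.
- screw_tin: Open round tin of screws, 67 mm wide, 48 mm tall: leave alone.
- tape_measure: Tape measure, 80 x 80 x 38 mm, lying flat just beyond the bottle (another stands far back on the bench): leave alone.
Mind the look-alikes: they are no part of the job. What is shaped like the bottle but green is not meant.

How it is judged:
On the way, in this order (a step that is already met when the one before it is completed fails the run):
1. the smaller stopper is fully home in the neck of the bottle, which stands upright on the bench (z of stopper in the frame of bottle between 0.118 and 0.126 m and x of stopper in the frame of bottle between -0.006 and 0.006 m and y of stopper in the frame of bottle between -0.006 and 0.006 m and angle between the z axis of stopper and the z axis of bottle, either way round below 0.12 rad and angle between bottle's own z axis and vertical below 0.05 rad and height (world z) of bottle below 0.004 m), for 0.2 s.
2. the stoppered bottle is held in the fingers, clear of the bench (height (world z) of bottle above 0.03 m and contact force between the fingers and bottle above 2 N), for 0.2 s.
At the end, for the whole second after the job is handed in: The bottle hangs in the fingers with its underside at least 90 mm above the bench, upright within 0.1 rad, still (under 20 mm/s and 0.15 rad/s), carried by the fingers alone, with the smaller stopper home in its neck (collar on the rim within 4 mm, centred within 6 mm, in line within 0.12 rad) (height (world z) of bottle above 0.09 m and angle between bottle's own z axis and vertical below 0.1 rad and linear speed of bottle below 0.02 m/s and angular speed of bottle below 0.15 rad/s and contact force between the fingers and bottle above 2 N and contact force between bottle and stand_a below 0.1 N and contact force between bottle and stand_b below 0.1 N and contact force between bottle and mug below 0.1 N and contact force between bottle and screw_tin below 0.1 N and contact force between bottle and tape_measure below 0.1 N and z of stopper in the frame of bottle between 0.118 and 0.126 m and x of stopper in the frame of bottle between -0.006 and 0.006 m and y of stopper in the frame of bottle between -0.006 and 0.006 m and angle between the z axis of stopper and the z axis of bottle, either way round below 0.12 rad); the arm keeps its last pose, push and grip.
It fails at once if the bottle is tipped (angle between bottle's own z axis and vertical above 0.4 rad).
It fails at once if the larger stopper is moved (distance of big_stopper from where it was at the start of the episode above 0.025 m).
It fails at once if the mug is pushed away (distance of mug from where it was at the start of the episode above 0.025 m).
It fails at once if the tin of screws is pushed away (distance of screw_tin from where it was at the start of the episode above 0.025 m).
It fails at once if the tape measure is pushed away (distance of tape_measure from where it was at the start of the episode above 0.025 m).
It also fails if it takes over 56 s, if anything falls off the work surface, if the arm or the gripper's body presses on something with over 40 N, if the wrist force passes 120 N, or if a joint passes its speed limit or range.

## Working session

There is one attempt and no reset: what is moved stays moved. The work goes in short steps, each a Python script; the robot and the scene stay as the last script left them, time stands still between calls to the robot, and variables do not carry over. Pictures are saved under pics/ and viewed, at most 10 in all, crops included, and the job is handed in when it is done.

```bash
mkdir -p pics; ls; python3 - <<'E'
from rig import *
import cv2,numpy as np
from rig import arm,vision,outline_of,telemetry
ims=[]
for c in ("scene","side"):
    im=vision.get_image(c); ims.append(im); i=vision.camera_info(c); print(c,i)
    for q in ("bottle","stopper","big_stopper","stand_a","mug","screw_tin","tape_measure"):
        for d in outline_of(q,c):
            m=d["pixels"];ys,xs=np.where(m); print(q,round(d["p"],2),np.round(d["position"]),xs.min(),xs.max(),ys.min(),ys.max())
    cv2.imwrite(f"pics/{c}0.png",im)
print(vision.camera_info("wrist"),telemetry.get_clock(),telemetry.get_tool_rot())
E
```

```text
pics
scene {'K': array([[495.17256087,   0.        , 323.20391691],
       [  0.        , 495.17256087, 234.35448851],
       [  0.        ,   0.        ,   1.        ]]), 'position': array([0.29463279, 0.63893851, 0.74559437]), 'orientation': array([-0.2136329 ,  0.90046407, -0.36698777,  0.09405008])}
bottle 0.72 [351. 190.] 340 371 155 224
bottle 0.7 [408. 209.] 390 424 170 241
stopper 0.69 [319. 371.] 303 325 362 384
big_stopper 0.78 [368. 308.] 355 382 294 317
big_stopper 0.49 [205. 296.] 177 232 263 339
big_stopper 0.4 [412. 211.] 389 424 170 242
stand_a 0.7 [316. 385.] 288 339 352 410
stand_a 0.7 [370. 322.] 346 391 290 338
mug 0.64 [205. 296.] 177 232 263 339
screw_tin 0.56 [262. 242.] 245 278 221 260
screw_tin 0.42 [414. 210.] 390 424 171 241
tape_measure 0.92 [306. 201.] 284 326 184 220
side {'K': array([[475.57238259,   0.        , 325.10816009],
       [  0.        , 475.57238259, 249.73153537],
       [  0.        ,   0.        ,   1.        ]]), 'position': array([0.56429757, 0.84200099, 0.61296709]), 'orientation': array([-0.02342228,  0.88859221, -0.45789667,  0.01363
[... 318 characters left out ...]
248 281 248 285
tape_measure 0.98 [280. 228.] 264 301 215 247
tape_measure 0.53 [250. 314.] 220 277 282 358
{'K': array([[345.30590436,   0.        , 323.82874806],
       [  0.        , 345.30590436, 241.19970833],
       [  0.        ,   0.        ,   1.        ]]), 'tool_from_camera': array([[-2.78971559e-04, -9.53027551e-01, -3.02883492e-01,
         8.45996218e-02],
       [ 9.99999925e-01, -1.85017135e-04, -3.38893052e-04,
        -6.10445971e-04],
       [ 2.66935779e-04, -3.02883564e-01,  9.53027531e-01,
         1.99909386e-02],
       [ 0.00000000e+00,  0.00000000e+00,  0.00000000e+00,
         1.00000000e+00]])} 0.8 [-1.87267286e-01  9.82308996e-01 -2.43041008e-05  2.03080769e-05]
```

View pics/scene0.png

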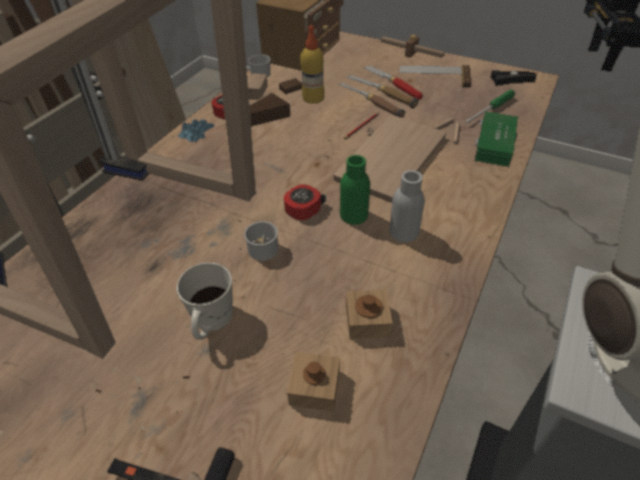

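View pics/side0.png

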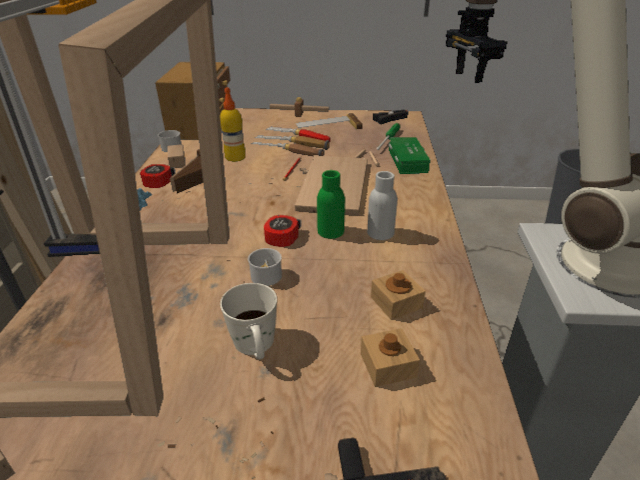

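```bash
cat > h.py <<'E'
from rig import arm,gripper_open,gripper_close,kin,vision,order,outline_of,telemetry
import numpy as np,cv2
from scipy.optimize import least_squares
from scipy.spatial.transform import Rotation as R
def campose(c):
    i=vision.camera_info(c)
    if c!="wrist": T=np.eye(4);T[:3,:3]=R.from_quat(i["orientation"]).as_matrix();T[:3,3]=i["position"]
    else:
        T=np.eye(4);T[:3,:3]=R.from_quat(telemetry.get_tool_rot()).as_matrix();T[:3,3]=telemetry.get_tcp_pos();T=T@i["tool_from_camera"]
    return i["K"],T
def proj(K,T,P):
    q=(P-T[:3,3])@T[:3,:3]; q=q@K.T; return q[:,:2]/q[:,2:]
a=np.linspace(0,2*np.pi,60)
def pts(prof,x,y): return np.concatenate([np.c_[x+r*np.cos(a),y+r*np.sin(a),0*a+z] for r,z in prof])
BOT=[(.032,0),(.032,.092),(.020,.116),(.020,.150)]
STO=[(.018,.042),(.018,.047),(.011,.047),(.011,.065)]
BIG=[(.024,.042),(.024,.047),(.011,.047),(.011,.065)]
TAPE=[(.04,0),(.04,.038)]; TIN=[(.0335,0),(.0335,.048)]; MUG=[(.046,0),(.046,.095)]
def bbox(p): return np.r_[p.min(0),p.max(0)]
def mbox(m): ys,xs=np.where(m); return np.array([xs.min(),ys.min(),xs.max()+1,ys.max()+1.])-.5
def fit(prof,obs,x0=(.55,0)):  # obs: [(K,T,bbox)]
    f=lambda v:np.concatenate([bbox(proj(K,T,pts(prof,*v)))-b for K,T,b in obs])
    s=least_squares(f,x0,loss="soft_l1"); return s.x,f(s.x)
E
python3 - <<'E'
from h import *
W={"bottle":("bottle",BOT,(408,209),(384,211)),"green":("bottle",BOT,(351,190),(332,206)),"stopper":("stopper",STO,(319,371),(389,344)),
"big":("big_stopper",BIG,(368,308),(400,286)),"tape":("tape_measure",TAPE,(306,201),(280,228)),"tin":("screw_tin",TIN,(262,242),(267,266)),"mug":("mug",MUG,(205,296),(253,315))}
for c in("scene","side"): vision.get_image(c)
for n,(q,p,*uv) in W.items():
    o=[]
    for c,u in zip(("scene","side"),uv):
        ds=[d for d in outline_of(q,c) if np.hypot(*(np.array(d["position"])-u))<8]
        if ds:o.append((*campose(c),mbox(ds[0]["pixels"])))
    if o:
        x,r=fit(p,o); print(n,len(o),x.round(4),r.round(1))
E
```

```text
bottle 2 [ 0.4875 -0.0949] [-0.  -0.7  0.2  0.3  0.   0.3 -0.1  0.2]
green 2 [ 0.6028 -0.0926] [-0.5 -0.7  0.1  0.8  0.4 -1.3 -0.   0.3]
stopper 2 [0.4899 0.3075] [-0.5 -1.  -0.2  1.7 -0.3 -0.8  1.5 -0.1]
big 2 [0.4655 0.1495] [-0.9 -0.6  1.   1.  -0.7 -0.5  0.4  0.2]
tape 2 [ 0.7131 -0.0638] [ 1.6 -0.1 -5.4 -0.   0.6 -0.9 -0.4  1.2]
tin 2 [0.7292 0.0811] [-0.2 -0.2  0.4  0.1 -0.  -0.3 -0.1  0.5]
mug 1 [0.7217 0.2671] [-2.   0.9  4.9 -0.9]
```

```bash
cat >> h.py <<'E'
Q=[0,1,0,0]
def look(q,prof,xy,tag=None):
    pose=campose("wrist"); im=vision.get_image("wrist")
    if tag: cv2.imwrite(f"pics/{tag}.png",im)
    u=proj(*pose,pts(prof,*xy)).mean(0)
    ds=sorted(outline_of(q,"wrist"),key=lambda d:np.hypot(*(np.array(d["position"])-u)))
    if not ds: print("none");return
    d=ds[0];x,r=fit(prof,[(*pose,mbox(d["pixels"]))],xy);print(q,round(d["p"],2),u.round(),d["position"],x.round(4),r.round(1));return x
E
python3 - <<'E'
from h import *
for q in ([0,1,0,0],[1,0,0,0]):
    for p in([.49,.3075,.35],[.4875,-.095,.4]):print(q,kin.solve_ik(p,q))
arm.move_pose([.4875,-.095,.42],Q); print(look("bottle",BOT,(.4875,-.0949),"w0"))
arm.move_pose([.49,.3075,.35],Q); look("stopper",STO,(.4899,.3075),"w1")
print(telemetry.get_clock())
E
```

```text
[0, 1, 0, 0] [ 0.84030519  0.35089281 -0.18897985  0.         -1.03092366 -2.41110152]
[0, 1, 0, 0] [ 0.13510972  0.16947768 -0.30616043  0.         -1.09515821 -1.70590604]
[1, 0, 0, 0] [ 0.84030519  0.35089281 -0.18897985  0.         -1.03092366  0.73049113]
[1, 0, 0, 0] [ 0.13510972  0.16947768 -0.30616043  0.         -1.09515821  1.43568661]
bottle 0.95 [326. 229.] [325.1, 224.2] [ 0.4861 -0.0959] [-0.7 -0.5  0.7  0.4]
[ 0.4861326  -0.09589804]
stopper 0.95 [326. 236.] [320.9, 234.6] [0.4911 0.3037] [-0.  -0.8  0.   0.8]
5.2917
```

View pics/w1.png

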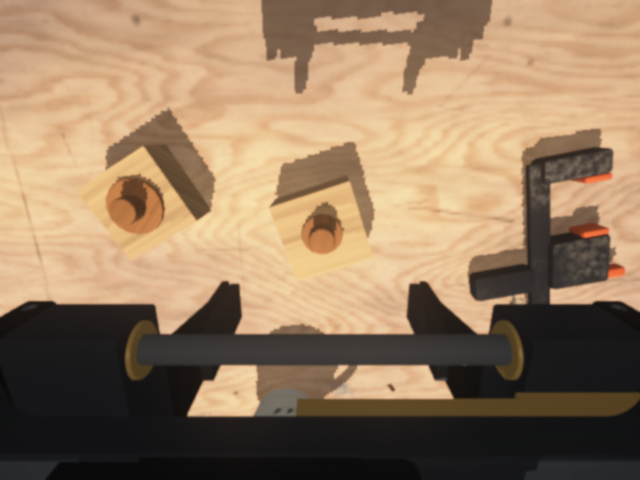

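View pics/w0.png

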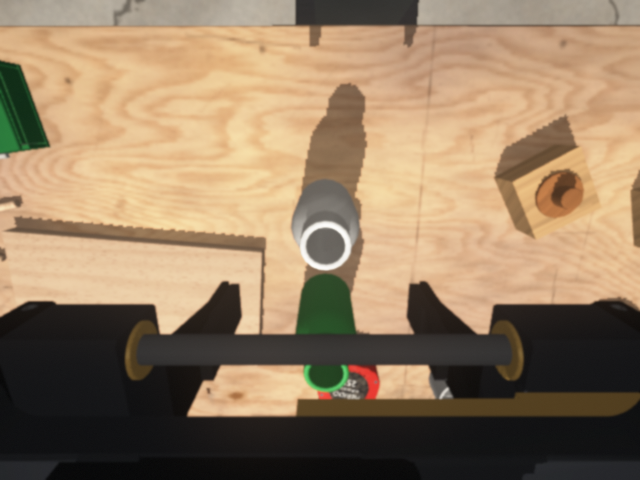

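```bash
python3 - <<'E'
from h import *
x=look("stopper",STO,(.4908,.3045)); 
arm.movel([.4908,.3045,.285],Q); 
x=look("stopper",STO,(.4908,.3045),"w2")
if x is None or np.hypot(*(x-[.4908,.3045]))>.006: raise SystemExit
p=[*x]
arm.movel([*p,.2315],Q,max_speed=.08,threshold=5)
print(telemetry.get_tcp_pos(),telemetry.get_ft_force())
gripper_close(12); print(telemetry.get_width(),telemetry.get_finger_force(),telemetry.get_ft_force(),telemetry.get_tcp_pos())
arm.movel([*p,.41],Q); print(telemetry.get_width(),telemetry.get_ft_force(),telemetry.get_clock())
for c in("wrist","side"): cv2.imwrite(f"pics/g_{c}.png",vision.get_image(c))
a=cv2.imread("pics/g_wrist.png");b=cv2.imread("pics/g_side.png")[0:400,250:650]
cv2.imwrite("pics/g.png",np.hstack([cv2.resize(a,(440,330)),cv2.resize(b,(330,330))]))
E
```

```text
stopper 0.62 [323. 236.] [320.8, 236.3] [0.4909 0.3039] [-0.5 -1.2  0.5  1.4]
stopper 0.58 [325. 263.] [326.7, 262.6] [0.4904 0.3035] [ 0.4 -1.5 -0.4  1.4]
[0.49061016 0.30375706 0.23186054] [-0.25049768 -0.04081143 -0.63778381]
0.2459530711236834 12.00000286102295 [-0.31031893  0.20522925  0.17111578] [0.49038712 0.30355364 0.23150524]
0.24853683184684874 [-0.98866354 -0.48766305 -0.5063487 ] 9.3083
```

View pics/g.png

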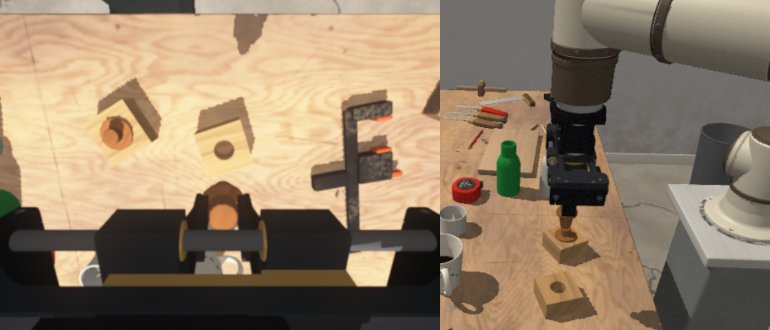

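```bash
python3 - <<'E'
from h import *
p=telemetry.get_tcp_pos(); K,T=campose("wrist"); vision.get_image("wrist")
zf=p[2]-.2175
pr=[(.008,zf),(.013,zf+.028),(.018,zf+.028),(.018,zf+.033)]
d=outline_of("stopper","wrist")
for e in d[:2]: print("held",e["p"],mbox(e["pixels"]),bbox(proj(K,T,pts(pr,p[0],p[1]))), "foot",bbox(proj(K,T,pts(pr[:1],p[0],p[1]))), fit(pr,[(K,T,mbox(e["pixels"]))],p[:2])[0]-p[:2])
arm.move_pose([.545,-.096,.43],Q); x=look("bottle",BOT,(.4861,-.0959),"w3"); 
print(telemetry.get_clock(),telemetry.get_width())
E
```

```text
held 0.74 [295.5 263.5 351.5 333.5] [291.98449897 262.79226374 360.16218035 329.35147819] foot [312.93110567 262.79226374 338.76190428 286.6488206 ] [ 0.00180331 -0.00138947]
bottle 0.74 [324. 161.] [324.2, 159.6] [ 0.4868 -0.0957] [-0.6 -0.3  0.6  0.4]
11.1 0.24991530269780646
```

View pics/w3.png

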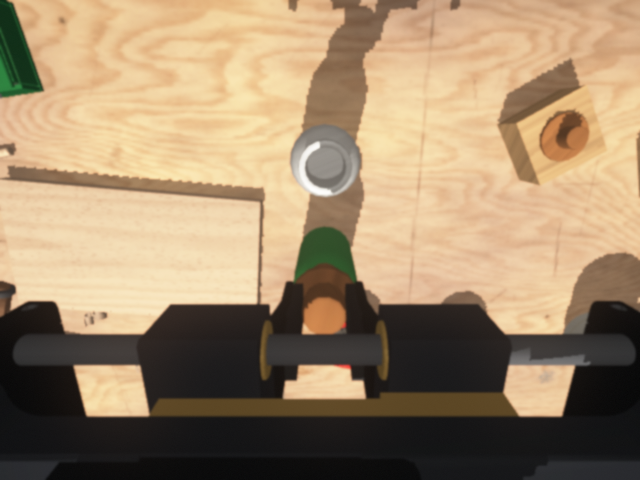

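```bash
python3 - <<'E'
from h import *
p=[.4864,-.0957]
arm.movel([*p,.40],Q); arm.movel([*p,.375],Q,max_speed=.08)
f0=telemetry.get_ft_force()
h=arm.movel([*p,.3385],Q,max_speed=.03,threshold=5)
print(h,telemetry.get_tcp_pos(),np.array(telemetry.get_ft_force())-f0,telemetry.get_moment(),telemetry.get_width())
for c in("scene","side","wrist"): cv2.imwrite(f"pics/i_{c}.png",vision.get_image(c))
a=cv2.imread("pics/i_side.png")[120:270,310:460];b=cv2.imread("pics/i_scene.png")[120:270,330:480]
cv2.imwrite("pics/i.png",np.hstack([cv2.resize(x,(400,400),interpolation=cv2.INTER_CUBIC) for x in(a,b)]))
print(telemetry.get_clock())
E
```

```text
True [ 0.48649634 -0.09572824  0.33924586] [-0.70421217  0.51023038  4.2197092 ] [0.13536321 0.21207135 0.02585198] 0.249003943620131
13.45
```

View pics/i.png

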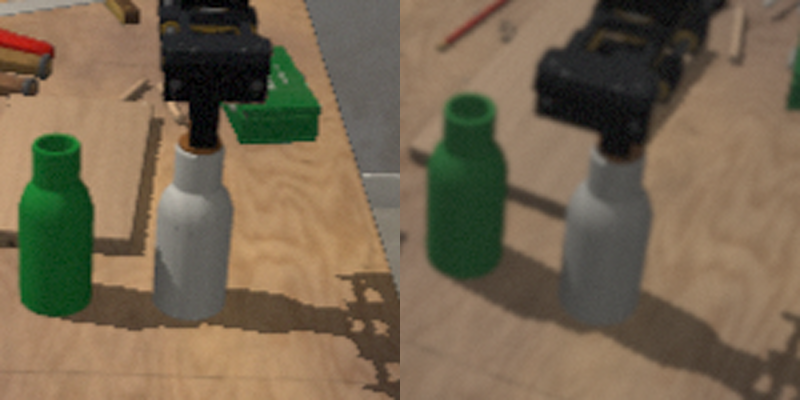

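```bash
python3 - <<'E'
from h import *
gripper_open(); arm.sleep(.3); p=[.4864,-.0957]
arm.movel([*p,.43],Q)
S=[(.018,.150),(.018,.155),(.011,.155),(.011,.173)]
x=look("stopper",S,p,"w4"); print(look("bottle",BOT+[(.018,.155),(.011,.155),(.011,.173)],p))
obs=[]
for c in("scene","side"):
    im=vision.get_image(c); cv2.imwrite(f"pics/j_{c}.png",im); K,T=campose(c); u=proj(K,T,pts(BOT,*p)).mean(0)
    for d in outline_of("bottle",c):
        if np.hypot(*(np.array(d["position"])-u))<12: obs.append((K,T,mbox(d["pixels"])));break
print(fit(BOT,obs,p) if obs else 0, telemetry.get_clock())
a=cv2.imread("pics/j_side.png")[140:260,330:450];b=cv2.imread("pics/w4.png")[120:360,200:440]
cv2.imwrite("pics/j.png",np.hstack([cv2.resize(x,(400,400),interpolation=cv2.INTER_CUBIC) for x in(a,b)]))
E
```

```text
stopper 0.82 [325. 248.] [323.0, 248.1] [ 0.4865 -0.0972] [-0.7 -1.9  0.7  2.1]
bottle 0.72 [325. 237.] [327.0, 209.9] [ 0.4836 -0.0956] [-0.3 -3.4  0.3  0.9]
[ 0.48356721 -0.09558061]
0 16.1667
```

View pics/j.png

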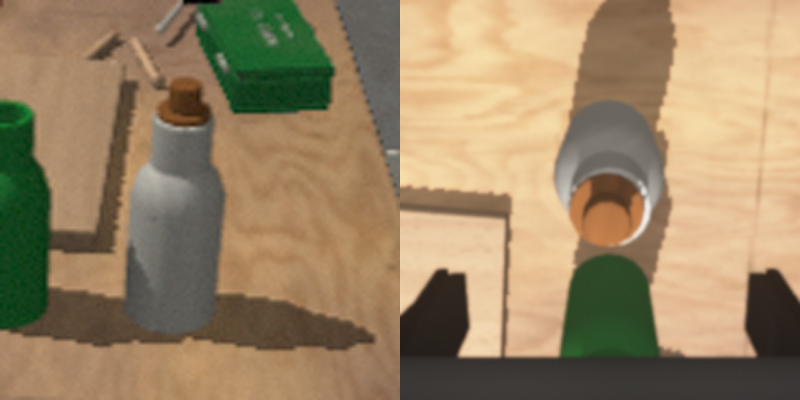

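The stopper is home, with its collar flat on the rim (side crop about (183,115)), and the bottle is upright. Next I grip the neck and lift.

```bash
python3 - <<'E'
from h import *
p=[.4864,-.0957]
arm.movel([*p,.36],Q)
h=arm.movel([*p,.301],Q,max_speed=.06,threshold=6); print(h,telemetry.get_tcp_pos())
if h: raise SystemExit
gripper_close(30); print(telemetry.get_width(),telemetry.get_finger_force(),telemetry.get_ft_force())
arm.movel([*p,.345],Q,max_speed=.05); arm.sleep(.4)
arm.movel([*p,.435],Q,max_speed=.08); arm.sleep(.8)
print(telemetry.get_width(),telemetry.get_finger_force(),telemetry.get_ft_force(),telemetry.get_moment(),telemetry.get_tcp_pos(),telemetry.get_clock())
for c in("scene","side"): cv2.imwrite(f"pics/k_{c}.png",vision.get_image(c))
a=cv2.imread("pics/k_side.png")[80:260,300:480];b=cv2.imread("pics/k_scene.png")[80:260,320:500]
cv2.imwrite("pics/k.png",np.hstack([cv2.resize(x,(400,400),interpolation=cv2.INTER_CUBIC) for x in(a,b)]))
E
```

```text
False [ 0.48660882 -0.09567754  0.30139554]
0.5193553851999586 29.916520835249685 [ 0.56896477  1.61828015 -0.53651007]
0.517287083990729 29.798383890883997 [-1.20633583 -0.43863433 -2.3206658 ] [-0.06196925 -0.01260199 -0.01695942] [ 0.4863905  -0.09570555  0.43502147] 22.2167
```

View pics/k.png

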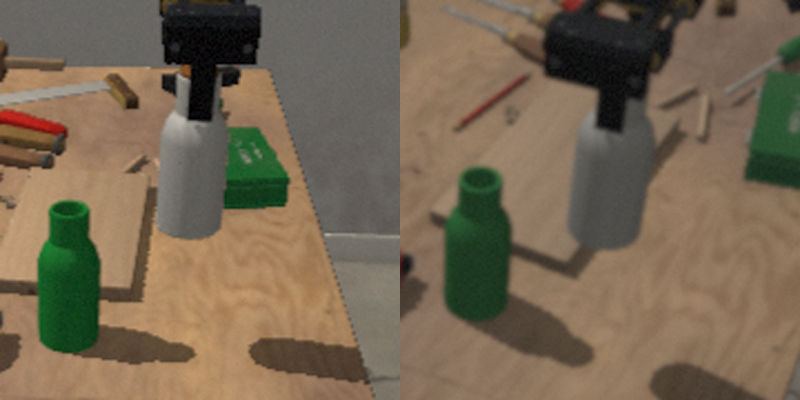

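The bottle hangs upright about 13 cm up, with no slip and the stopper visible above the neck, so I'm handing in.

```bash
python3 -c "
from rig import order,arm
print(order.finish_job())"
```

```text
the job is handed in; nothing more can be done
None
```

The smaller stopper is fully home in the aluminium bottle, and I handed the job in with the arm holding the bottle steady and upright by the neck about 13 cm above the bench; the judge's verdict was not shown.

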